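Scan in a returned case and crack its stuck lid

ROBOT

A 6-joint arm with a two-finger parallel gripper is mounted at the origin on the work surface. World frame = base frame: x ahead of the robot, y to its left, z up, the work surface at z = 0. Lengths are in m, angles in rad, forces in N, time in s.
With the tool pointing down it reaches from about 0.25 to 0.725 m from the base axis. Payload 4 kg.
Tool frame: the origin (TCP) lies on the centre line of the jaws, within the pads' length; the fingertips stand 11 mm ahead of it and the grasp point (between the pads) lies 8 mm behind it; z points along the fingers, y is the line along which they close (so a half turn about z gives the same grasp; the last joint's range is limited). The gripper opens to 85 mm and grips with 20 to 120 N. Pads are 22 mm wide; open, the fingers measure 114 mm over their backs; the gripper's body (76 mm by 85 mm) begins 54 mm behind the grasp point. The pads swing forward as they close: fully open they stand 13 mm farther back than shut.
Start: joints at [-1.248, 0.241, 0.005, 1.335, 0, 1.571], TCP at [0.159, -0.474, 0.204] pointing down, gripper open.
Joint ranges: [-2.72, 2.72], [-1.05, 1.87], [-1.09, 1.28], [-1.99, 2.15], [-1.42, 1.44], [-3.14, 3.14]. Speed limits (rad/s): [2.79, 2.79, 3.14, 3.14, 3.14, 3.14].

INTERFACE

Orientations are given as a unit quaternion [x, y, z, w].
In Python, from plant import arm, kinematics, optics, ticket gives the robot as it stands. Calls block until the motion is done:
- arm.move_pose(position, orientation): joint-space move of the TCP to a pose.
- arm.movel(position, speed=0.15, rotation=None): straight line of the TCP; rotation=None keeps the orientation; speed is the mean speed in m/s.
- arm.move_joints(angles): joint-space move.
- arm.move_gripper(opening, strength=None): opening from 0.0 (shut) to 1.0 (fully open); strength is the grip in N (None keeps the last); returns when the fingers have stopped.
- arm.dwell(seconds).
- kinematics.solve_ik(position, orientation): joint angles nearest the present ones, or None.
- arm.get_state(): the state.
- optics.capture(name): name is "side" or "top" or "wrist"; returns the picture (480x640x3 uint8, red, green, blue); there is no depth.
- optics.calibration(name): a dict with "fovy" (degrees; the focal length in pixels is half the picture's height over the tangent of half this angle, whatever the lens; pixels are square), "cx", "cy" (the principal point, pixels), "R" (3x3) and "t" (3): a world point X has camera coordinates R X + t. Camera axes: x right, y down, z forward; pixel columns grow to the right and rows downward; lengths in m; the calibration is good to about 2 mm. The wrist camera is an equidistant fisheye: a pixel r from the principal point sees the ray r / f radians off the axis. A picture is of the moment at which its call begins: read the wrist's pose just before it. calibration takes no time and is no camera call; for the wrist camera it gives the pose at the moment of the call.
A pose or a line that the arm cannot do raises arm.MotionError and nothing moves.
- ticket.finish_job(): hands the job in; it is judged then, once.
The state is a dict: "time_s": time; "joints": joint angles; "qvel": joint speeds; "joint_torque": joint torques, N m; "tool_pos": TCP position; "ee_rot": TCP orientation; "ft_force": force on the tool from outside, world axes, zero at the start; "wrist_torque": the same for the moment, N m; "grip_width": opening from 0.0 (shut) to 1.0 (fully open); "grasp_force": force on a finger pad.
Only numpy, scipy, OpenCV 4.12 (cv2) and the standard library are available. Lean on these libraries where they do the work, as an engineer would, in place of code of your own. Each camera call takes 0.05 s, during which the arm holds its last target. There are 200 camera calls.

TASK

Book in the returned blue case: squeeze the orange trigger of the clamped barcode scanner fully home for a moment and let it spring back out, then pull the blue case's lid by its yellow tab until the sticky seal gives way. Hold the lid level and still above its case, raised about 3 cm from its seat, and finish while still holding it there; never let it fly up much higher. Keep the grey case shut and leave the other things on the bench where they are.

Things in the scene. Friction and masses are not known exactly. Their poses are not given: they have to be found in the camera images.
- squeeze_point (a point): Where to squeeze the scanner: half-way between the back of its grip and the outer face of the orange trigger, at mid-height of both. x axis: along the grip, from its free end (roughly towards the robot) to the head; y axis: squeezing direction, trigger on +y, fixed grip on -y. Along y it measures 54 mm over both, 43 mm when squeezed home. Head begins 49 mm away towards +x, grip ends 60 mm away towards -x.
- scanner: Black pistol-grip barcode scanner clamped rigidly on its side in a low stand, grip level, 70 mm above the table (grip 30 mm tall, trigger 22 mm, free air above and below them; head 58 x 140 x 57 mm, its top 99 mm above the table). Origin on the table under the head; axes as squeeze_point, z up.
- trigger (a joint): Trigger of the scanner, orange, on an upright pivot near the head, rad: 0 = out (a spring of about 2 to 5 N at the squeeze point returns it there), 0.25 = squeezed fully home to its stop.
- blue_lid_grip (a point): On the centre line of the yellow pull tab in the middle of the BLUE case's lid, 30 mm above the lid's top and 15 mm below the tab's top. The tab is an upright block, 36 mm along x, 22 mm thick along y, 45 mm tall. Axes as the case's. It is 133 mm above the table while the lid is seated.
- blue_lid: Lift-off lid of the blue case, 208 (x) x 168 (y) x 18 mm, about 0.3 kg, with a plug 30 mm deep below it. Origin: centre of the lid plate's underside, 85 mm above the table when seated. Lifted straight up: the sticky rubber seal gives way at about 15 to 20 N (lid weight included) in the first 4 mm, then resists no more; the lid is clear of it by 18 mm up.
- blue_case: Blue hard case, bolted down, 200 mm (x) by 160 mm (y), rim 85 mm above the table. Origin on the table under its centre; x roughly away from the robot, z up.
- grey_lid: Lid of the grey case, the same in all but colour; it must stay seated (origin 85 mm above the table). Its case is bolted down too; the two cases stand side by side, in either order.
- tape_roll: Loose roll of white tape lying flat, 104 mm across, 25 mm tall; origin under its centre.
- cutter: Loose yellow box cutter, 150 x 28 x 20 mm; origin under its centre.
- label_pack: Loose small cardboard pack, 120 x 90 x 55 mm; origin under its centre.
- glue_bottle: Loose upright bottle with a red cap, 56 mm across, 130 mm tall; origin under its centre.
- mug: Loose white mug, 80 mm across, 95 mm tall; origin under its centre.
- stapler: Loose red and black stapler, 140 x 34 x 43 mm; origin under its centre.
There are look-alikes about, which are no part of the job. What is shaped like the scanner but green or turquoise is not meant.

How it is judged:
By the outcome, as a careful person would: the job done as asked, in the order asked, and still so for the second after the job is handed in, while the arm keeps its last pose, push and grip.
It also fails if it takes over 37 s, if anything falls off the work surface, if the arm or the gripper's body presses on something with over 40 N, if the wrist force passes 120 N, or if a joint passes its speed limit or range.

## Working session

There is one attempt and no reset: what is moved stays moved. The work goes in short steps, each a Python script; the robot and the scene stay as the last script left them, time stands still between calls to the robot, and variables do not carry over. Pictures are saved under pics/ and viewed, at most 10 in all, crops included, and the job is handed in when it is done.

```bash
mkdir -p pics; ls
python3 - <<'E'
from plant import arm, optics
import cv2, numpy as np
for n in ("top","side"):
    cv2.imwrite(f"pics/{n}0.png", optics.capture(n)[:,:,::-1]); print(n,optics.calibration(n))
s=arm.get_state(); print(s)
E
```

```text
pics
top {'fovy': 57.72200299462332, 'cx': 321.2607371158056, 'cy': 240.15484678355833, 'R': array([[-0.01876694, -0.9995917 ,  0.0215463 ],
       [-0.99739984,  0.01721738, -0.06997938],
       [ 0.06957984, -0.02280357, -0.99731572]]), 't': array([-0.0016355 ,  0.50107098,  1.1988475 ])}
side {'fovy': 53.927178025607006, 'cx': 313.348069787605, 'cy': 240.60290190257, 'R': array([[-9.99999752e-01,  2.91564509e-04,  6.41046086e-04],
       [-2.43583611e-04,  7.10885636e-01, -7.03307581e-01],
       [-6.60769983e-04, -7.03307563e-01, -7.10885388e-01]]), 't': array([0.47609954, 0.07619829, 1.47005727])}
{'time_s': 0.1, 'joints': array([-1.24799929e+00,  2.41357151e-01,  3.87391583e-03,  1.33520057e+00,
       -3.02006858e-05,  1.57078855e+00]), 'qvel': array([ 0.00057354, -0.00195825,  0.00330036,  0.00173926,  0.00081521,
       -0.00032114]), 'joint_torque': array([ 4.31468343e-04, -3.73138332e+01,  2.53010398e+01,  1.08469336e-02,
        5.44821694e-05, -3.87785590e-06]), 'tool_pos': array([ 0.15840696, -0.47359989,  0.20299799]), 'ee_rot': array([ 9.87002442e-01,  1.60702487e-01, -1.66557891e-04, -9.29046415e-04]), 'ft_force': array([ 0.55298924, -0.54269654, -0.63132791]), 'wrist_torque': array([ 0.05434362,  0.01937373, -0.02080561]), 'grasp_force': 0.0, 'grip_width': 1.0030711050820447}
```

View pics/top0.png

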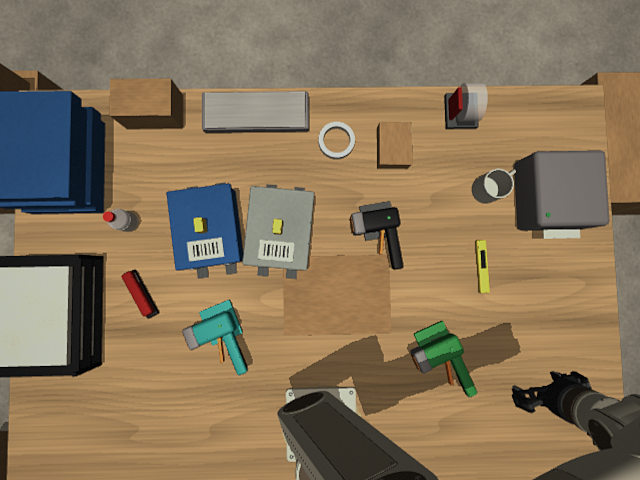

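View pics/side0.png

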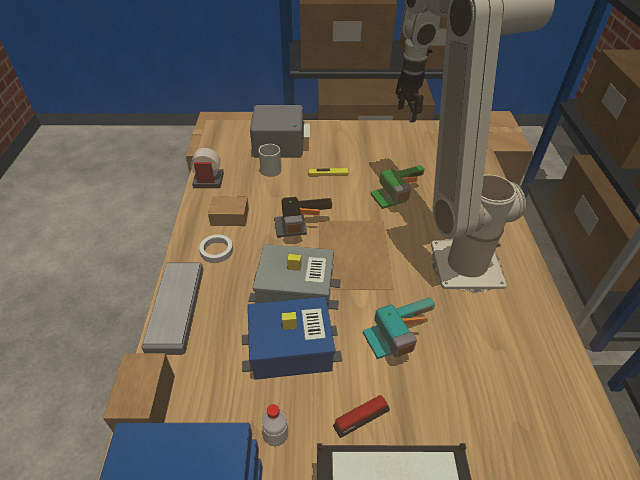

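The top view shows the black scanner with its head at about (376,220), its grip running to (397,268) and the orange trigger near (383,245). The blue lid's tab is at about (200,225) and the grey case sits to its right. I'll enlarge both.

Run:
```python
import cv2, numpy as np
t=cv2.imread("pics/top0.png")
a=cv2.resize(t[195:285,340:420],None,fx=6,fy=6,interpolation=cv2.INTER_CUBIC)[:540,:480]
b=cv2.resize(t[178:282,160:250],(320,370),interpolation=cv2.INTER_CUBIC)
c=np.zeros((540,800,3),np.uint8); c[:,:480]=a; c[:370,480:]=b
cv2.imwrite("pics/crop1.png",c)
```

```text
(no output)
```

View pics/crop1.png

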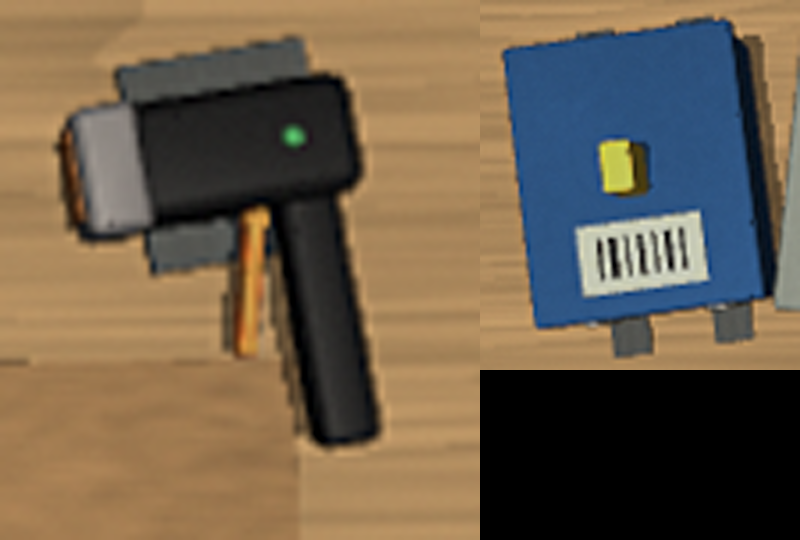

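```bash
cat > h.py <<'E'
from plant import arm, kinematics, optics
import cv2, numpy as np
from scipy.spatial.transform import Rotation as Ro
def cam(name,cal=None):
    c=cal or optics.calibration(name); return c, 240/np.tan(np.radians(c["fovy"]/2))
def w(name,px,z,cal=None):
    c,f=cam(name,cal); px=np.atleast_2d(px).astype(float); d=(px-[c["cx"],c["cy"]])/f
    if name=="wrist":
        r=np.linalg.norm(d,axis=1,keepdims=True); ray=np.hstack([d/np.maximum(r,1e-9)*np.sin(r),np.cos(r)])
    else: ray=np.hstack([d,np.ones((len(d),1))])
    C=-c["R"].T@c["t"]; ray=ray@c["R"]
    return C+ray*((z-C[2])/ray[:,2])[:,None]
def down(yaw):   # tool pointing down, closing axis (tool y) along yaw+90deg
    return (Ro.from_euler('z',yaw)*Ro.from_euler('x',np.pi)).as_quat()
E
python3 - <<'E'
from h import *
np.set_printoptions(precision=4,suppress=True)
A=lambda p:np.array(p)/6+[340,195]
B=lambda p:(np.array(p)-[480,0])/3.556+[160,178]
g=w("top",A([[342,200],[380,432],[284,205],[315,442]]),.075)
print("grip",g, "yaws",[np.degrees(np.arctan2(*(g[i]-g[i+1])[[1,0]])) for i in(0,2)], "width",np.linalg.norm(g[1]-g[3]))
t=w("top",A([[240,210],[234,352]]),.075); print("trig",t)
yaw=np.mean([np.arctan2(*(g[i]-g[i+1])[[1,0]]) for i in(0,2)])
x=np.array([np.cos(yaw),np.sin(yaw)]);y=np.array([-x[1],x[0]])
print("local grip",g[:,:2]@np.c_[x,y],"trig",t[:,:2]@np.c_[x,y],"yaw",yaw)
L=w("top",B([[503,50],[728,20],[770,295],[537,328]]),.103); print("lid",L,L.mean(0),[np.linalg.norm(L[i]-L[i-1]) for i in range(4)])
print("yaws",[np.degrees(np.arctan2(*(L[i]-L[j])[[1,0]])) for i,j in((0,3),(1,2))],np.degrees(np.arctan2(*(L[0]-L[1])[[1,0]]))-90,np.degrees(np.arctan2(*(L[3]-L[2])[[1,0]]))-90)
T=w("top",B([[600,142],[630,140],[635,192],[606,195]]),.148); print("tab",T.mean(0),[np.linalg.norm(T[i]-T[i-1]) for i in range(4)])
for p,q in(((0.4,-.1,.2),yaw),(T.mean(0),np.radians(8))):
    for a in(0,np.pi): print(kinematics.solve_ik(p,down(q+a)))
print(optics.calibration("wrist"))
E
```

```text
grip [[ 0.5252 -0.2127  0.075 ]
 [ 0.4216 -0.2264  0.075 ]
 [ 0.5234 -0.1866  0.075 ]
 [ 0.4177 -0.1973  0.075 ]] yaws [np.float64(7.542553491487412), np.float64(5.771771753825445)] width 0.02931783316308607
trig [[ 0.5215 -0.1669  0.075 ]
 [ 0.4582 -0.1624  0.075 ]]
local grip [[ 0.497  -0.2721]
 [ 0.3925 -0.2737]
 [ 0.4982 -0.2461]
 [ 0.392  -0.2444]] trig [[ 0.4986 -0.2262]
 [ 0.4363 -0.2145]] yaw 0.11618940660605553
lid [[0.6271 0.391  0.103 ]
 [0.6469 0.2273 0.103 ]
 [0.4448 0.1978 0.103 ]
 [0.4241 0.3654 0.103 ]] [0.5357 0.2954 0.103 ] [np.float64(0.20465237402478828), np.float64(0.16487271777814347), np.float64(0.20426819926691303), np.float64(0.16888900202799995)]
yaws [np.float64(7.171058473384109), np.float64(8.298083858721643)] 6.8993388358863825 7.049539136816961
tab [0.5348 0.296  0.148 ] [np.float64(0.037505900619277055), np.float64(0.020880977566260856), np.float64(0.03674194909151165), np.float64(0.02019058925077124)]
[-0.245   0.0688 -0.211   1.2909  0.      2.7804]
[-0.245   0.0688 -0.211   1.2909  0.     -0.3612]
[ 0.5055  0.4889  0.2211  1.3031  0.     -2.7757]
[0.5055 0.4889 0.2211 1.3031 0.     0.3659]
{'fovy': 65.70646984690485, 'cx': 322.6407465116, 'cy': 240.5790926288343, 'R': array([[ 0.3172, -0.9483, -0.0014],
       [-0.9154, -0.3066,  0.2608],
       [-0.2477, -0.0815, -0.9654]]), 't': array([-0.5002, -0.033 ,  0.3768])}
```

Run:
```python
from h import *
np.set_printoptions(precision=4,suppress=True)
yaw=.1162; x=np.array([np.cos(yaw),np.sin(yaw)]);y=np.array([-x[1],x[0]])
p=.452*x-.2455*y; print(p)
arm.move_pose([*p,.20],down(yaw+np.pi))
c=optics.calibration("wrist"); im=optics.capture("wrist"); cv2.imwrite("pics/w1.png",im[:,:,::-1])
import pickle; pickle.dump(c,open("w1.pkl","wb"))
s=arm.get_state(); print(s["time_s"],s["tool_pos"],s["joints"],s["ft_force"])
```

```text
[ 0.4774 -0.1914]
1.95 [ 0.4771 -0.1921  0.2   ] [-0.3825  0.2707  0.0349  1.3351 -0.0002 -0.4972] [-0.6355 -0.5977 -0.826 ]
```

View pics/w1.png

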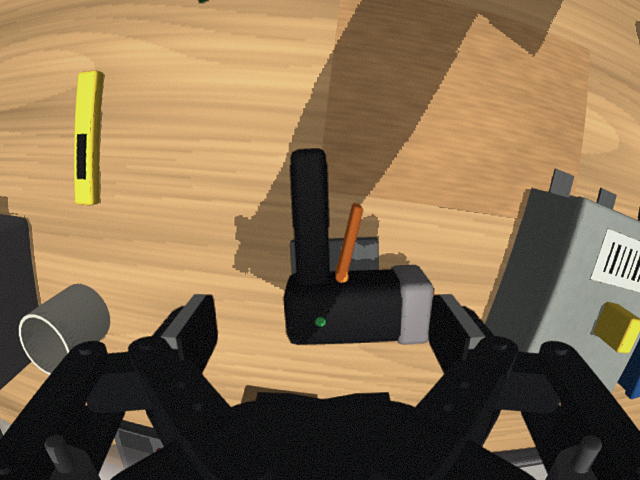

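The wrist view shows the grip with its end at v≈150 and its back edge from (291,155) to (296,272). The trigger's outer edge runs from (362,207) to (349,280).

Run:
```python
from h import *
import pickle
np.set_printoptions(precision=4,suppress=True)
c=pickle.load(open("w1.pkl","rb"))
yaw=.1162; M=np.c_[[np.cos(yaw),np.sin(yaw)],[-np.sin(yaw),np.cos(yaw)]]
for n,p in dict(back=[[291,160],[293.5,215],[296,270]],front=[[327,160],[328,215],[328.5,270]],end=[[309,149]],head=[[312,275]],trig=[[362,207],[357,235],[349,280]]).items(): print(n,[(w("wrist",p,z,c)[:,:2]@M).round(4).tolist() for z in(.07,.08)])
```

```text
back [[[0.4004, -0.2723], [0.4454, -0.2709], [0.4932, -0.2698]], [[0.3999, -0.2714], [0.4434, -0.2701], [0.4896, -0.269]]]
front [[[0.4006, -0.2435], [0.4455, -0.2426], [0.4932, -0.2421]], [[0.4001, -0.2436], [0.4435, -0.2428], [0.4896, -0.2422]]]
end [[[0.3917, -0.2578]], [[0.3915, -0.2574]]]
head [[[0.4977, -0.2562]], [[0.494, -0.2559]]]
trig [[[0.4388, -0.2148], [0.4624, -0.2185], [0.5024, -0.2244]], [[0.437, -0.2159], [0.4599, -0.2194], [0.4985, -0.2251]]]
```

Run:
```python
from h import *
np.set_printoptions(precision=4,suppress=True)
yaw=.1162; M=np.c_[[np.cos(yaw),np.sin(yaw)],[-np.sin(yaw),np.cos(yaw)]]
p=M@[.452,-.250]; yaw=.126
def st(k):
    s=arm.get_state(); print(k,s["time_s"],s["tool_pos"],s["ft_force"],s["grip_width"],s["grasp_force"])
q=Ro.from_quat(down(yaw+np.pi)).as_quat()
arm.move_pose([*p,.17],q)
arm.movel([*p,.062],speed=.1); st("down")
cv2.imwrite("pics/w2a.png",optics.capture("wrist")[:,:,::-1])
arm.move_gripper(0.4,30); st("shut"); arm.dwell(.3); st("shut")
cv2.imwrite("pics/w2b.png",optics.capture("wrist")[:,:,::-1])
a,b=[cv2.imread(f"pics/w2{k}.png")[100:480,160:500] for k in"ab"]
cv2.imwrite("pics/w2.png",np.hstack([a,b]))
```

```text
down 3.4333 [ 0.4786 -0.1961  0.0627] [0.0614 0.1994 1.0204] 0.9994072518957994 0.0
shut 4.0333 [ 0.4779 -0.1959  0.062 ] [-0.2434  0.079  -0.9264] 0.39973728401691533 0.0
shut 4.3333 [ 0.4779 -0.1959  0.062 ] [ 0.4086 -0.0701  0.0328] 0.3980865066252945 0.0
```

View pics/w2.png

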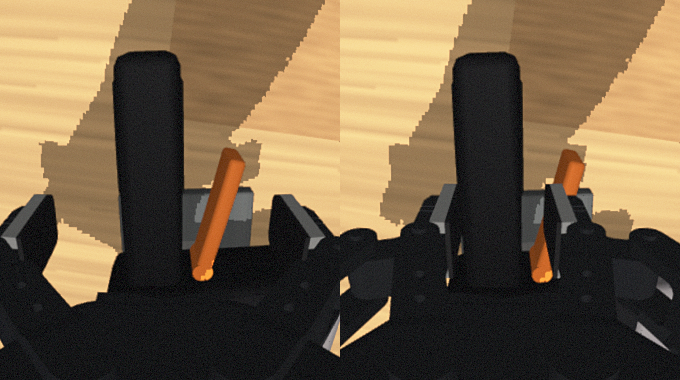

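The pads are around the grip and trigger, with no contact force yet. At 0.4 the gap is still wider than the grip, so I'll keep closing.

Run:
```python
from h import *
np.set_printoptions(precision=4,suppress=True)
def st(k):
    s=arm.get_state(); print(k,s["time_s"],s["tool_pos"],s["ft_force"],s["wrist_torque"],s["grip_width"],s["grasp_force"])
for o in(.3,.2,.0):
    arm.move_gripper(o,30); st(o)
    if o and arm.get_state()["grasp_force"]>15: break
arm.dwell(.2); st("end")
a=optics.capture("wrist")[100:480,160:500]; b=optics.capture("side")[170:265,250:335]
cv2.imwrite("pics/w3.png",np.hstack([a,cv2.resize(b,(340,380))])[:,:,::-1])
```

```text
0.3 4.6333 [ 0.478  -0.1959  0.062 ] [-0.547   0.1145 -0.1672] [-0.0237  0.0396  0.0093] 0.3011296875823344 0.0
0.2 4.8833 [ 0.4779 -0.1959  0.062 ] [-0.0782 -0.1775  0.0036] [-0.0116 -0.0012  0.0168] 0.19799202999182025 0.0
0.0 5.1917 [ 0.4779 -0.1959  0.062 ] [-1.2523 -0.2233 -0.0591] [-0.0155  0.0076 -0.0036] -0.0012300879733312775 0.0
end 5.3917 [ 0.4779 -0.1959  0.062 ] [-0.3056 -0.162   0.1099] [-0.0108  0.0269  0.0132] -0.0012307158488987064 0.0
```

View pics/w3.png

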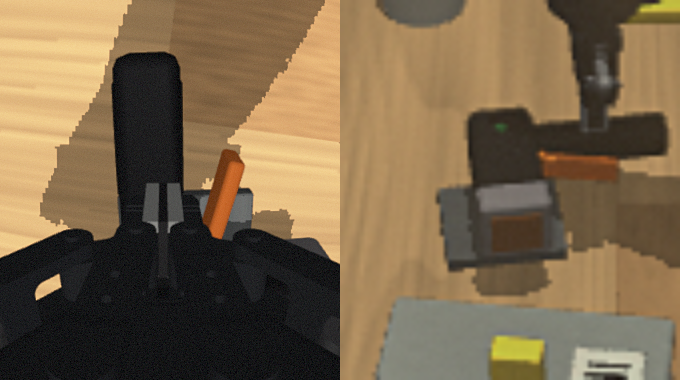

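The pads shut completely without touching anything, and they look to be above the grip. I'll check the tool height by projecting the fingertip and the squeeze point into both images.

Run:
```python
from h import *
np.set_printoptions(precision=4,suppress=True)
s=arm.get_state(); print(s["joints"],s["ee_rot"],s["tool_pos"])
def pr(n,X):
    c,f=cam(n); p=c["R"]@X+c["t"]
    if n=="wrist":
        r=np.hypot(*p[:2]); return p[:2]/r*np.arctan2(r,p[2])*f+[c["cx"],c["cy"]]
    return p[:2]/p[2]*f+[c["cx"],c["cy"]]
c=optics.calibration("wrist"); print("wristcam at",-c["R"].T@c["t"])
for z in(.03,.051,.07,.085,.1,.115): print(z,"side",pr("side",np.array([.478,-.196,z])),"wrist",pr("wrist",np.array([.478,-.196,z])))
# side-view heights: tip px (314,202.5)
for z in(.05,.07,.085,.1,.12): print(z,w("side",[[314,202.5]],z))
print("grip end in side px (332,205)",w("side",[[332,205]],.07))
cv2.imwrite("pics/s4.png",cv2.resize(optics.capture("side")[150:250,260:360],(600,600),interpolation=cv2.INTER_CUBIC)[:,:,::-1])
```

```text
[-0.389   0.3794 -0.1906  1.0007 -0.     -0.515 ] [-0.063  0.998 -0.     0.   ] [ 0.478  -0.1959  0.062 ]
wristcam at [ 0.4133 -0.205   0.2306]
0.03 side [312.7716 215.5162] wrist [324.2872 259.3742]
0.051 side [312.7702 210.8436] wrist [324.4393 272.0103]
0.07 side [312.7689 206.5388] wrist [324.6054 285.9221]
0.085 side [312.7678 203.0872] wrist [324.7613 299.0744]
0.1 side [312.7667 199.5877] wrist [324.9448 314.6914]
0.115 side [312.7656 196.0393] wrist [325.1631 333.463 ]
0.05 [[ 0.4738 -0.2397  0.05  ]]
0.07 [[ 0.4739 -0.2164  0.07  ]]
0.085 [[ 0.474  -0.1989  0.085 ]]
0.1 [[ 0.474  -0.1815  0.1   ]]
0.12 [[ 0.4741 -0.1582  0.12  ]]
grip end in side px (332,205) [[ 0.4143 -0.2038  0.07  ]]
```

View pics/s4.png

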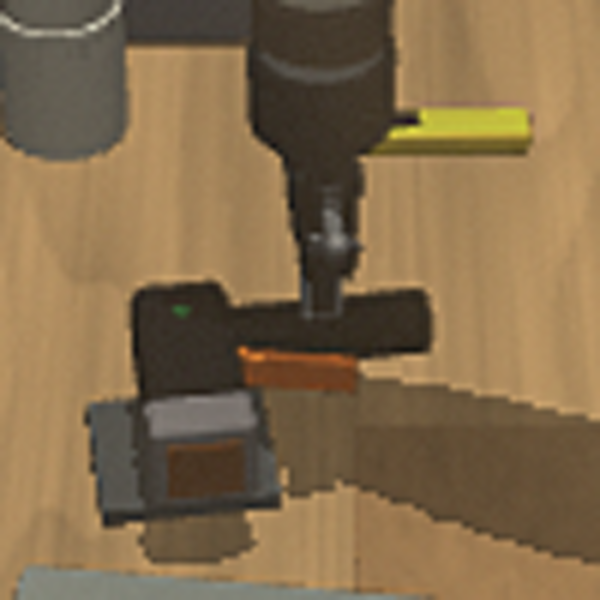

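Both views put the shut fingertips at z≈0.096, not the 0.051 implied by the reported TCP. The side view gives this at the finger's near face and the wrist view at its near edge. So the real fingers sit about 45 mm higher than stated. I'll open, go down in steps while watching the force, and squeeze again.

```bash
cat >> h.py <<'E'
np.set_printoptions(precision=4,suppress=True)
def st(k):
    s=arm.get_state(); print(k,round(s["time_s"],2),s["tool_pos"],s["ft_force"],round(s["grip_width"],3),round(float(s["grasp_force"]),1)); return s
E
python3 - <<'E'
from h import *
arm.move_gripper(1.0); st("open")
p=arm.get_state()["tool_pos"]
for z in(.046,.034,.024,.017):
    arm.movel([.4779,-.1959,z],speed=.06); s=st(z)
    if np.linalg.norm(s["ft_force"])>5: print("contact"); break
else:
    for o in(.65,.55,.45):
        arm.move_gripper(o,30); s=st(o)
        if s["grasp_force"]>10: break
    a=optics.capture("wrist")[100:480,160:500]; b=optics.capture("side")[170:265,250:335]
    cv2.imwrite("pics/w5.png",np.hstack([a,cv2.resize(b,(340,380))])[:,:,::-1])
E
```

```text
open 6.33 [ 0.4779 -0.1959  0.062 ] [-0.0972  0.1036 -0.019 ] 1.001 0.0
0.046 6.74 [ 0.4772 -0.1956  0.0452] [-0.4214 -0.1976 -0.6326] 1.001 0.0
0.034 7.09 [ 0.4773 -0.1957  0.0334] [-0.7234  0.0704  0.1338] 1.0 0.0
0.024 7.41 [ 0.4774 -0.1957  0.0234] [-0.1764  0.5504 -0.1175] 0.998 0.0
0.017 7.67 [ 0.4775 -0.1957  0.0165] [0.2981 0.2183 0.1175] 0.999 0.0
0.65 8.08 [ 0.4778 -0.1953  0.0172] [-0.3605  2.6317  1.9884] 0.649 1.5
0.55 8.33 [ 0.4778 -0.1955  0.017 ] [-1.2056  3.1033  3.4817] 0.549 1.9
0.45 8.55 [ 0.4777 -0.195   0.0172] [-2.4266  5.2347  4.5798] 0.482 30.2
```

View pics/w5.png

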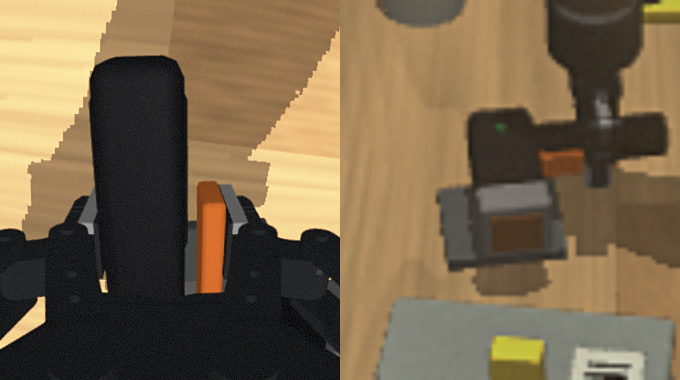

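The trigger now lies parallel to the grip, pressed home at 30 N and width 0.482 (about 41 mm). I'll release it and move above the blue tab.

Run:
```python
from h import *
import pickle
arm.dwell(.3); st("home")
arm.move_gripper(1.0); arm.dwell(.2); st("open"); v=optics.capture("wrist")[100:480,200:440]
arm.movel([.4779,-.1959,.13],speed=.15)
arm.move_pose([.5352,.2957,.13],down(.126+np.pi)); arm.dwell(.2); st("lid hover")
c=optics.calibration("wrist"); im=optics.capture("wrist"); pickle.dump(c,open("w6.pkl","wb"))
b=optics.capture("side")[230:380,240:340]
out=np.hstack([v,im[100:480,180:500],cv2.resize(b,(240,380))]); print(out.shape)
cv2.imwrite("pics/w6.png",out[:,:,::-1])
```

```text
home 8.95 [ 0.4777 -0.1949  0.0172] [-1.7369  5.2493  4.8471] 0.482 30.2
open 9.66 [ 0.4779 -0.1961  0.0171] [ 0.0619 -0.0578  0.01  ] 1.002 0.0
lid hover 12.61 [0.5357 0.2946 0.1302] [ 1.037  -0.3257 -0.2066] 0.996 0.0
(380, 800, 3)
```

View pics/w6.png

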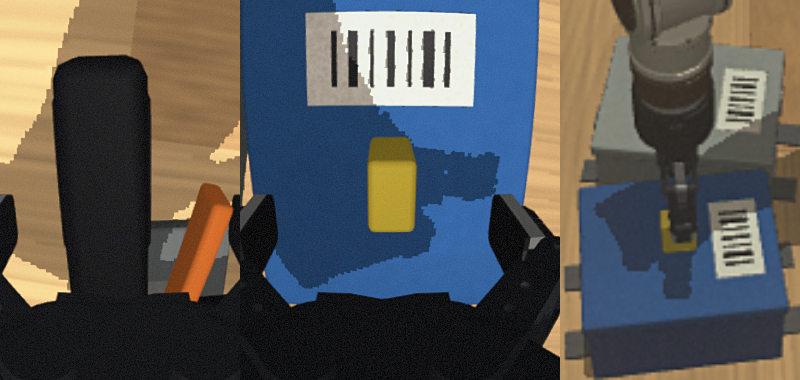

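The trigger sprang back out (left panel). The tab's top face spans full-image u 308–354 and v 260–332. I'll compute its centre from that.

Run:
```python
from h import *
import pickle
c=pickle.load(open("w6.pkl","rb"))
T=w("wrist",[[308,260],[353,260],[355,332],[308,332]],.148,c); print(T,T.mean(0),[np.linalg.norm(T[i]-T[i-1]) for i in range(4)])
print([np.degrees(np.arctan2(*(T[i]-T[j])[[1,0]])) for i,j in((2,1),(3,0))])
```

```text
[[0.5208 0.2855 0.148 ]
 [0.5185 0.3045 0.148 ]
 [0.553  0.3108 0.148 ]
 [0.5556 0.2893 0.148 ]] [0.537  0.2975 0.148 ] [np.float64(0.03502736522830783), np.float64(0.019234336948800286), np.float64(0.03515708646766178), np.float64(0.021676334403427307)]
[np.float64(10.297242888649484), np.float64(6.313178296764833)]
```

Run:
```python
from h import *
P=np.array([.536,.2968])
arm.move_pose([*P,.125],down(.13+np.pi))
arm.movel([*P,.080],speed=.06); s=st("down")
if np.linalg.norm(s["ft_force"])<5:
    arm.move_gripper(.4,80); st(.4)
    arm.move_gripper(.1,80); arm.dwell(.2); s=st("grip")
    if s["grasp_force"]>40:
        z0=s["tool_pos"][2]; print("z0",z0)
        for d in(.002,.004,.006,.009,.013,.018,.024,.030):
            arm.movel([*P,.080+d],speed=.02); s=st(d)
        arm.dwell(.3); st("held")
    a=optics.capture("wrist")[100:480,180:500]; b=optics.capture("side")[230:390,220:350]
    cv2.imwrite("pics/w7.png",np.hstack([a,cv2.resize(b,(400,380),interpolation=cv2.INTER_CUBIC)])[:,:,::-1])
```

```text
down 13.86 [0.5363 0.297  0.0803] [ 0.4845  0.5666 -0.3614] 1.002 0.0
0.4 14.41 [0.536  0.2968 0.0801] [-0.0059  0.3226 -0.3404] 0.4 0.0
grip 14.87 [0.5358 0.2982 0.0804] [-2.0656  5.241   1.8903] 0.245 78.2
z0 0.08040817238677267
0.002 15.12 [0.535  0.2977 0.0807] [-0.4113  6.0584 -5.7827] 0.246 79.4
0.004 15.37 [0.5344 0.297  0.0818] [ -0.6899   4.1735 -12.0909] 0.249 79.0
0.006 15.62 [0.5355 0.2966 0.0851] [-1.5572  3.5551 -5.3152] 0.246 79.8
0.009 15.92 [0.5377 0.2973 0.0914] [0.9255 4.7861 1.8443] 0.25 80.5
0.013 16.27 [0.5363 0.2975 0.0937] [-0.1219  5.8918  0.1089] 0.247 80.4
0.018 16.67 [0.5359 0.2977 0.0982] [-0.9473  6.1251 -0.422 ] 0.252 80.9
0.024 17.12 [0.5359 0.2968 0.1041] [-1.169   4.125   0.7664] 0.247 81.0
0.03 17.57 [0.536  0.2959 0.1097] [ 0.7697  0.1092 -2.7319] 0.242 80.5
held 17.87 [0.5359 0.2967 0.1099] [ 0.4745  0.7079 -2.6118] 0.248 80.5
```

View pics/w7.png

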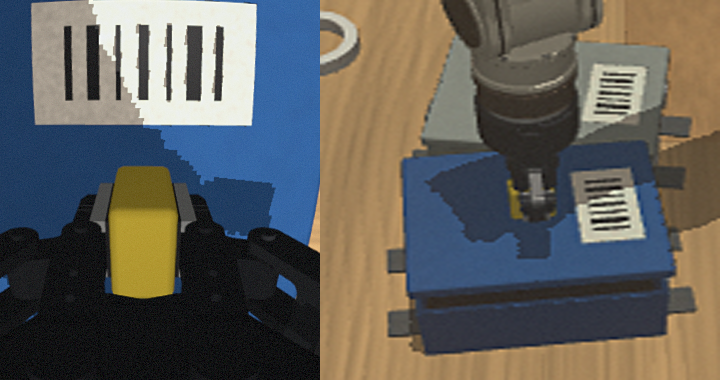

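The side view shows the lid raised with an even dark gap all round. The wrist carries about 2.7 N, which is the lid's weight, so it hangs free about 30 mm up. I'll hand in.

Run:
```python
from plant import ticket
print(ticket.finish_job())
```

```text
the job is handed in; nothing more can be done
None
```

I squeezed the trigger fully home and it sprang back, then pulled the blue lid free; the job is handed in with the lid held still about 30 mm above its seat, level as far as the camera shows.

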